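# Load the clarity tester and hold its shutter open at the mark

### The job

Stand the slim capped sample vial upright and centred on the small raised pedestal in front of the tester's window, and let go of it. Then pull the tester's spring-loaded shutter knob out until the slide's pointer stands level with the black index block (within the block's width), and finish while still holding it there: the spring shuts it if you let go. Keep the vial upright throughout and leave the other things on the bench where they are.

Things in the scene. Friction and masses are not known exactly. Their poses are not given: they have to be found in the camera images.
- vial: Slim clear-glass sample vial with a white cap, the slimmest of the three small glass containers standing free on the right half of the bench (the others, a squat amber jar and an open beaker, are both 52 mm wide). Glass body 36 mm diameter up to 58 mm height, cap 29 mm diameter from 62 to 75 mm height; about 70 g. Origin: centre of its underside; z up its axis.
- tester: The fixed clarity tester: white base plate 260 x 260 mm, top at 35 mm above the bench, with a head along its far edge (local x from +40 to +125 mm; white lamp head with round window, 130 mm high, on the local -y half; grey shutter head, 95 mm high, on the +y half). Origin: centre of its underside; local x points horizontally from the open side (nearest the robot) to the heads, y to the left as seen looking along +x. It may stand turned by up to 0.3 rad.
- rest (a point): Centre of the flat top of the round aluminium pedestal, 44 mm diameter, 75 mm above the bench, in front of the tester's window (local x -30, y -75 mm; window wall 70 mm behind it). The vial stands on it, origin on this point. Axes as the tester's.
- knob (a point): Grip point of the shutter knob: an upright black cylinder 22 mm diameter, from 60 to 105 mm above the bench, on a thin stem; this point lies on its axis at 85 mm height. Shut, it is at tester local x -40, y +70 mm, 80 mm clear of the grey shutter head. It moves with the slide; axes as the tester's.
- pointer (a point): Tip of the slide's flat steel pointer (3 mm wide), 53 mm above the bench, fixed 37 mm to the +y side of the knob's axis at the same local x; it moves with the slide. Axes as the tester's.
- mark: Black index block clamped on the base plate just beyond the pointer's tip on the +y side: 12 mm along the slide, 18 mm across, 19 mm high, with a thin light line across the middle of its top. Origin: centre of its underside, 35 mm above the bench; axes as the tester's. It stands 30 to 60 mm further out (tester -x) than the pointer of the shut slide; fixed during the job.
- shutter (a joint): Travel of the shutter slide in m: 0 shut, growing as the knob is pulled along the tester's -x (away from the heads, towards the robot), end stop at 0.075. A spring pulls it shut: about 3.2 N at 0 rising by 0.8 N per 10 mm, so 5.6 to 8 N at the index block. The slide weighs 150 g.
Things that resemble listed ones, but are neither listed nor needed, are in the scene too. Leave any blue or red look-alike of the vial alone.

How it is judged:
On the way, in this order (a step that is already met when the one before it is completed fails the run):
1. the vial stands upright on the pedestal, released (horizontal distance between vial and rest below 0.012 m and z of vial in the frame of rest between -0.004 and 0.004 m and angle between vial's own z axis and vertical below 0.12 rad and linear speed of vial below 0.03 m/s and contact force between vial and the arm below 0.1 N and contact force between vial and the fingers below 0.1 N), for 0.2 s.
2. the shutter is pulled out by the gripper until its pointer is at the index block (x of pointer in the frame of mark between -0.0065 and 0.0065 m and contact force between shutter and the fingers above 2 N), for 0.2 s.
At the end, for the whole second after the job is handed in: The vial stands released, upright and still on the pedestal, its axis within 12 mm of the pedestal's centre; the pointer is within 6.5 mm of the middle of the index block along the slide, still, and held there by the gripper's fingers (over 2 N) against the spring for the last second (all of step 1 and all of step 2 and velocity of joint shutter between -0.01 and 0.01 m/s); the arm keeps its last pose, push and grip.
It fails at once if the vial is tipped by more than 40 degrees (angle between vial's own z axis and vertical above 0.7 rad).
It fails at once if another thing on the bench is moved by more than 30 mm (distance of any of jar, beaker, petri, weight, wash, tray, driver from where it was at the start of the episode above 0.03 m).
It also fails if it takes over 48 s, if anything falls off the work surface, if the arm or the gripper's body presses on something with over 40 N, if the wrist force passes 120 N, or if a joint passes its speed limit or range.

### The arm

A 6-joint arm with a two-finger parallel gripper is mounted at the origin on the work surface. World frame = base frame: x ahead of the robot, y to its left, z up, the work surface at z = 0. Lengths are in m, angles in rad, forces in N, time in s.
With the tool pointing down it reaches from about 0.35 to 0.775 m from the base axis. Payload 5.5 kg.
Tool frame: the origin (TCP) lies at the very end of the fingers, on their centre line; the grasp point (between the pads) lies 19 mm behind it; z points along the fingers, y is the direction in which the jaws open and shut (so a half turn about z gives the same grasp; the last joint's range is limited). The gripper opens to 85 mm and grips with 20 to 120 N. Pads are 22 mm wide; open, the fingers measure 114 mm over their backs; the gripper's body (76 mm by 85 mm) begins 54 mm behind the grasp point. The pads swing forward as they close: fully open they stand 13 mm farther back than shut.
Start: joints at [-1.453, 0.313, 0.046, 1.304, 0, 1.431], TCP at [0.147, -0.556, 0.231] pointing down, gripper open.
Joint ranges: [-2.76, 2.76], [-0.86, 1.69], [-1.03, 1.26], [-2.2, 2.34], [-1.47, 1.5], [-3.14, 3.14]. Speed limits (rad/s): [2.57, 2.57, 3.14, 3.14, 3.14, 3.14].

### API

Orientations are given as a unit quaternion [w, x, y, z].
In Python, from workcell import get_state, read_camera, hand_in, find_in, silhouettes gives the robot as it stands. The module is installed in compiled form; this text tells all that it offers.
- The arm moves only by the tool send_rows, never from a script. Its argument "deltas" is a list that holds one entry, the list of rows, each a list of 6 numbers: the shift along the world's x, y, z in cm, then the turn, a rotation vector about the world's x, y, z in degrees. In form: [[[dx, dy, dz, wx, wy, wz], ...]]. A call has 1 to 12 rows; each row is the pose to reach, as a shift and turn from the pose commanded when the call began; what a row does not reach only later rows make up. A row lasts 1/10 s, in which the tool goes at most 50 mm and 8.59 degrees, less where a joint would pass 70% of its speed; a pose out of reach is approached as far as the arm can. A call with a gripper value outside its range is refused whole. "jaw" is the opening, from -1 (shut) to 1 (fully open), so that 0 is half open, set as the call begins (left out, the last holds). The fingers move at their own pace and stop on an object; "force" is the grip in N (left out, the last holds). Time passes only in rows, so rows that repeat a pose let the fingers close. It gives the time, the measured TCP pose, the force and the opening at its end, in the units of the state.
- get_state(): the state, without advancing time (a new reading comes with each control period).
- read_camera(name): name is "side" or "top"; returns a dict with "img" (480x640x3 uint8, red, green, blue), "z_map" (480x640 float32, m along the optical axis (not along the pixel's ray), 0 where there is no reading), "vfov" (degrees; the focal length in pixels is half the picture's height over the tangent of half this angle, whatever the lens; pixels are square), "cx", "cy" (the principal point, pixels), "R" (3x3) and "t" (3): a world point X has camera coordinates R X + t. Camera axes: x right, y down, z forward; pixel columns grow to the right and rows downward; lengths in m; the calibration is good to about 2 mm. A picture is of the moment at which its call begins.
- hand_in(): hands the job in, once; it reports no verdict.
Trained networks look in a picture, given as the dict that the camera call returned (one of the last four; its "shot" number tells which), for a name from the list of things; names that differ only in an ending like _2 or _b are one class to them, and where a whole thing is asked for, a point or a joint stands for the part that bears it (a point fixed in the world has none). Each returns a list of dicts, best first, with "conf" (0 to 1); they miss things now and then, are a little off and sometimes report something else, mostly with a low value. They report only what shows in the picture. A call takes as long as a camera call. They do not tell look-alikes from the thing itself.
- find_in(picture, thing): "box" ([centre column, centre row, width, height] in pixels, round what is visible of it).
- silhouettes(picture, thing): "mask" (480x640 bool, what is visible of it) and "box" ([centre column, centre row, width, height] in pixels, round what is visible of it).
The state is a dict: "clock": time; "joint_pos": joint angles; "qvel": joint speeds; "tau": joint torques, N m; "tcp_pos": TCP position; "orientation": TCP orientation; "wrist_force": force on the tool from outside, world axes, zero at the start; "ft_torque": the same for the moment, N m; "finger_gap": finger opening in m.
Only numpy, scipy, OpenCV 4.12 (cv2) and the standard library are available. Lean on these libraries where they do the work, as an engineer would, in place of code of your own. Each camera call takes 0.05 s, during which the arm holds its last target.

## Working session

There is one attempt and no reset: what is moved stays moved. The work goes in short steps, Python scripts to look and compute and a tool call to move; the robot and the scene stay as the last step left them, time stands still between calls to the robot, and variables do not carry over. Pictures are saved under pics/ and viewed, and the job is handed in when it is done.

Besides the shell and the picture viewer there is one more tool, called after "Request:" as name(argument=value, ...) on one line, values as JSON. send_rows: Moves the arm, as the interface text tells. Its arguments: {"type":"object","properties":{"deltas":{"type":"array","items":{"type":"array","items":{"type":"array","items":{"type":"number"}}}},"jaw":{"type":"number"},"force":{"type":"number"}},"required":["deltas"]}

```bash
mkdir -p pics; cat > h.py <<'E'
import numpy as np, cv2
from workcell import *
def K(c):
    f=240/np.tan(np.radians(c['vfov'])/2); return f,c['cx'],c['cy']
def cloud(c):
    f,cx,cy=K(c); v,u=np.mgrid[0:480,0:640]; z=c['z_map'].astype(float)
    P=np.stack([(u-cx)/f*z,(v-cy)/f*z,z],-1)
    W=(P-np.array(c['t']))@np.array(c['R']); W[z<=0]=np.nan
    return W
def save(c,n): cv2.imwrite('pics/'+n,c['img'][:,:,::-1])
def proj(c,X):
    f,cx,cy=K(c); p=np.array(c['R'])@np.array(X)+np.array(c['t']); return f*p[0]/p[2]+cx,f*p[1]/p[2]+cy
E
python3 - <<'E'
from h import *
for n in ['top','side']:
    c=read_camera(n); save(c,n+'0.png'); W=cloud(c); np.save(n+'0.npy',W); 
    f=K(c); print(n,f,'cam pos',-np.array(c['R']).T@np.array(c['t']), c.keys())
    for th in ['vial','tester','mark','pointer','knob']:
        for d in silhouettes(c,th)[:4]:
            m=d['mask']; P=W[m]; print(th,round(d['conf'],2),np.round(d['box']),m.sum(),np.round(np.nanmedian(P,0),3),np.round(np.nanmin(P,0),3),np.round(np.nanmax(P,0),3))
s=get_state(); print(s)
E
```

```text
top (np.float64(508.7792664852813), 329.21700709277275, 232.40429931436907) cam pos [ 0.43201356 -0.09645903  0.94514348] dict_keys(['img', 'z_map', 'vfov', 'cx', 'cy', 'R', 't', 'shot'])
vial 0.75 [481. 230.  29.  23.] 488 [ 0.528 -0.334  0.066] [ 0.513 -0.377  0.001] [ 0.548 -0.324  0.079]
vial 0.69 [501. 295.  33.  21.] 548 [ 0.41  -0.368  0.061] [ 0.391 -0.414 -0.003] [ 0.429 -0.358  0.078]
vial 0.65 [531. 264.  33.  22.] 572 [ 0.471 -0.419  0.06 ] [ 0.455 -0.467 -0.003] [ 0.489 -0.409  0.079]
vial 0.61 [524. 210.  36.  24.] 572 [ 0.567 -0.409  0.06 ] [ 0.553 -0.461 -0.002] [ 0.597 -0.399  0.08 ]
tester 0.81 [220. 194. 175. 180.] 21486 [0.589 0.122 0.038] [ 0.424 -0.029 -0.004] [0.753 0.284 0.135]
mark 0.42 [141. 216.  15.  10.] 82 [0.537 0.263 0.053] [0.53  0.257 0.034] [0.544 0.276 0.057]
pointer 0.95 [175. 193.  37.  69.] 999 [0.573 0.202 0.049] [0.524 0.178 0.036] [0.641 0.237 0.109]
knob 0.9 [175. 191.  39.  64.] 1005 [0.573 0.202 0.049] [0.524 0.178 0.035] [0.641 0.237 0.109]
knob 0.17 [221. 192. 180. 180.] 21501 [0.588 0.121 0.038] [ 0.425 -0.029 -0.004] [0.736 0.287 0.135
[... 980 characters left out ...]
] [0.642 0.244 0.107]
{'clock': 0.6, 'joint_pos': array([-1.45261846e+00,  3.13140737e-01,  4.60925098e-02,  1.30362669e+00,
        2.62369187e-05,  1.43120257e+00]), 'qvel': array([-0.00040385, -0.00089249,  0.00037917, -0.00216673, -0.00060623,
        0.00198673]), 'tau': array([-4.04050706e-04, -4.80153859e+01,  2.98662812e+01,  4.41753227e-04,
       -1.34080915e-04, -1.34929689e-06]), 'tcp_pos': array([ 0.14658772, -0.55602847,  0.23135386]), 'orientation': array([6.08394539e-05, 9.91705713e-01, 1.28529278e-01, 1.24677212e-05]), 'wrist_force': array([-0.63469251,  0.61487133,  0.12598463]), 'ft_torque': array([-0.00900837,  0.00105068,  0.00448204]), 'finger_gap': 0.08539487793662552}
```

View pics/top0.png

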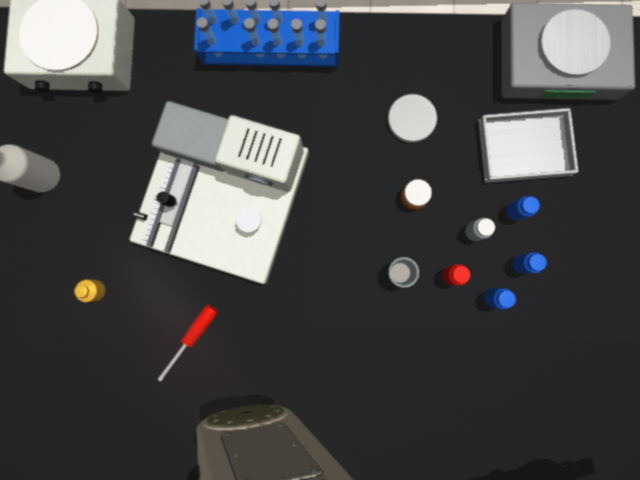

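View pics/side0.png

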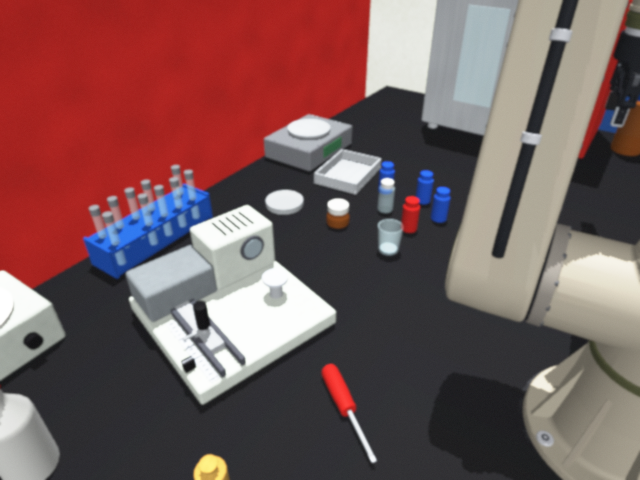

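```bash
python3 - <<'E'
import cv2
a=cv2.imread('pics/top0.png')[185:315,455:570]; b=cv2.imread('pics/side0.png')[140:230,360:460]
cv2.imwrite('pics/z1.png',cv2.resize(a,None,fx=4.5,fy=4.5,interpolation=cv2.INTER_CUBIC)); cv2.imwrite('pics/z2.png',cv2.resize(b,None,fx=6,fy=6,interpolation=cv2.INTER_CUBIC))
E
```

```text
(no output)
```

View pics/z1.png

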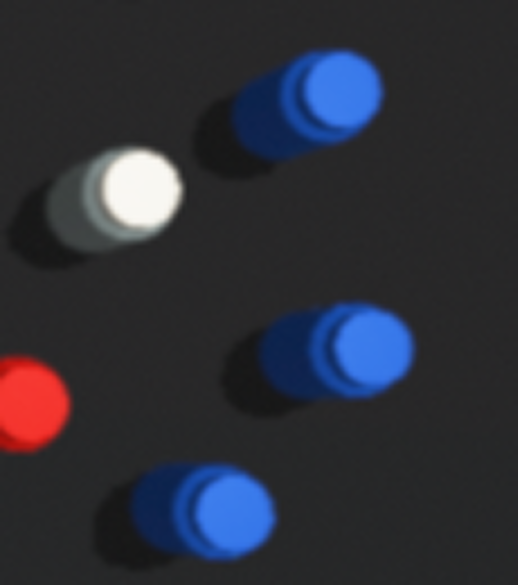

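View pics/z2.png

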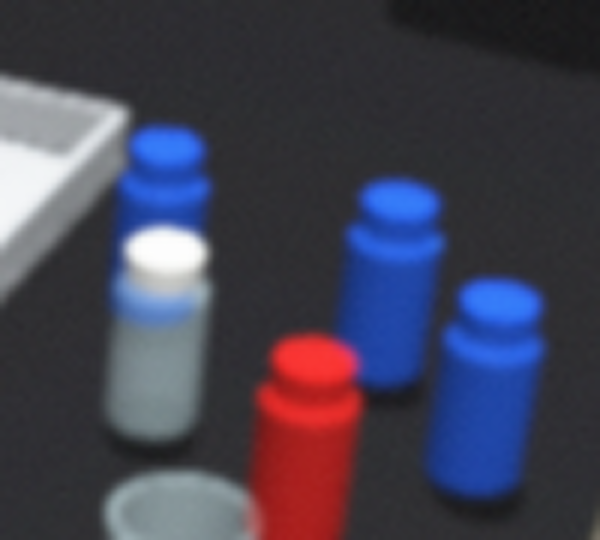

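```bash
python3 - <<'E'
from h import *
import cv2
for n in ['top','side']:
    W=np.load(n+'0.npy'); img=cv2.imread(f'pics/{n}0.png')
    def circ(sel,name):
        P=W[sel&~np.isnan(W[...,2])]
        if len(P)<8: print(n,name,len(P)); return
        (c,r)=cv2.minEnclosingCircle(P[:,:2].astype(np.float32))
        print(n,name,len(P),'mean',np.round(P.mean(0),4),'circ',np.round(c,4),round(r,4),'mid',np.round((P[:,:2].min(0)+P[:,:2].max(0))/2,4))
    X,Y,Z=W[...,0],W[...,1],W[...,2]
    near=lambda x,y,r:(np.hypot(X-x,Y-y)<r)
    for nm,(x,y) in dict(vial=(.528,-.334),red=(.44,-.30),b1=(.567,-.409),b2=(.471,-.419),b3=(.41,-.368),jar=(.59,-.24),beaker=(.45,-.2)).items():
        circ(near(x,y,.035)&(Z>.07 if nm not in('jar','beaker') else Z>.035),nm)
    circ(near(.545,.06,.05)&(Z>.07)&(Z<.08),'ped')
    circ(near(.575,.20,.05)&(Z>.1)&(Z<.11),'knobtop')
    circ(near(.537,.265,.03)&(Z>.05)&(Z<.06),'mark')
    m=(X>.4)&(X<.76)&(Y>-.04)&(Y<.3)&(Z>.032)&(Z<.038)
    P=W[m][:,:2].astype(np.float32); R=cv2.minAreaRect(P); print(n,'plate',R)
    m=(X>.4)&(X<.78)&(Y>-.06)&(Y<.3)&(Z>.02)&(Z<.14)
    P=W[m][:,:2].astype(np.float32); R=cv2.minAreaRect(P); print(n,'all',R)
    for lo,hi in ((.09,.1),(.125,.137)):
        m=(X>.4)&(X<.78)&(Y>-.06)&(Y<.3)&(Z>lo)&(Z<hi)
        P=W[m][:,:2].astype(np.float32); print(n,lo,cv2.minAreaRect(P),len(P),np.median(W[m][:,2]))
E
```

```text
top vial 228 mean [ 0.5303 -0.341   0.0749] circ [ 0.5303 -0.341 ] 0.0144 mid [ 0.5302 -0.3412]
top red 226 mean [ 0.4484 -0.2993  0.075 ] circ [ 0.4485 -0.2995] 0.0142 mid [ 0.4489 -0.2993]
top b1 231 mean [ 0.5702 -0.4171  0.0747] circ [ 0.5705 -0.4172] 0.0147 mid [ 0.5704 -0.4171]
top b2 233 mean [ 0.4727 -0.4278  0.0749] circ [ 0.4725 -0.4286] 0.0151 mid [ 0.4728 -0.4286]
top b3 241 mean [ 0.4095 -0.3755  0.0748] circ [ 0.4095 -0.3759] 0.0147 mid [ 0.409  -0.3759]
top jar 554 mean [ 0.5911 -0.228   0.0493] circ [ 0.5917 -0.2285] 0.0237 mid [ 0.5916 -0.2287]
top beaker 268 mean [ 0.4506 -0.2094  0.0542] circ [ 0.4495 -0.2043] 0.0258 mid [ 0.4499 -0.2042]
top ped 515 mean [0.5331 0.0661 0.0748] circ [0.5334 0.0663] 0.0223 mid [0.5334 0.0662]
top knobtop 132 mean [0.5633 0.2079 0.1044] circ [0.5631 0.2083] 0.0112 mid [0.5636 0.2085]
top mark 80 mean [0.5365 0.2628 0.0536] circ [0.5332 0.2569] 0.0212 mid [0.5312 0.256 ]
top plate ((0.5817204713821411, 0.12996868789196014), (0.25956687331199646, 0.258394718170166), 74.20508575439453)
top all ((0.5825563669204712, 0.1304304450750351), 
[... 1094 characters left out ...]
5]
side knobtop 140 mean [0.5618 0.21   0.104 ] circ [0.5625 0.2088] 0.0117 mid [0.563  0.2091]
side mark 120 mean [0.5358 0.2641 0.0528] circ [0.5348 0.256 ] 0.0216 mid [0.5318 0.2565]
side plate ((0.5808777213096619, 0.13167479634284973), (0.2601191997528076, 0.25971928238868713), 73.76081848144531)
side all ((0.5807886123657227, 0.13156871497631073), (0.2600592374801636, 0.26117467880249023), 74.06352233886719)
side 0.09 ((0.657902717590332, 0.12504810094833374), (0.1797284334897995, 0.22285620868206024), 9.843973159790039) 2779 0.09439126857864695
side 0.125 ((0.643591582775116, 0.048778921365737915), (0.12413979321718216, 0.08501957356929779), 73.19584655761719) 1886 0.12954494097763153
```

Request:
send_rows(deltas=[[[3,2,0,0,0,6],[7,4,0,0,0,14],[11,6,-1,0,0,22],[15,8.5,-2,0,0,30],[19,11,-3,0,0,38],[23,13,-4,0,0,46],[27,15.5,-5,0,0,54],[31,17.5,-6,0,0,62],[34.5,19.5,-7,0,0,70],[37.4,20.8,-8,0,0,77],[38.37,21.53,-8,0,0,80],[38.37,21.53,-8,0,0,80]]], jaw=0.4, force=40)

```text
clock: 1.8
tcp_pos: [0.5316, -0.3391, 0.1505]
orientation: [-0.0, 0.676, 0.737, 0.0]
wrist_force: [-0.3, -0.7, 0.2]
finger_gap: 0.0599
```

```bash
python3 - <<'E'
from h import *
from scipy.spatial.transform import Rotation as R
s=get_state(); q=s['orientation']; print(s['clock'],s['tcp_pos'],s['finger_gap'],s['wrist_force'],R.from_quat(np.r_[q[1:],q[0]]).as_matrix().round(3),s['joint_pos'])
c=read_camera('top'); save(c,'top1.png')
ph=-.2793; T=np.array([.5815,.131]); Rm=np.array([[np.cos(ph),-np.sin(ph)],[np.sin(ph),np.cos(ph)]])
for n in ['top','side']:
    W=np.load(n+'0.npy'); img=cv2.imread(f'pics/{n}0.png').max(2)
    L=(W[...,:2]-T)@Rm
    m=(L[...,1]>.107)&(L[...,1]<.135)&(W[...,2]>.045)&(W[...,2]<.06)&(L[...,0]<-.055)&(L[...,0]>-.12)
    print(n,'mark',m.sum(),np.percentile(L[m][:,0],[0,5,50,95,100]).round(4),np.percentile(L[m][:,1],[0,5,50,95,100]).round(4),L[m].mean(0), img[m].min(),img[m].max())
    m=(L[...,1]>.085)&(L[...,1]<.112)&(W[...,2]>.045)&(W[...,2]<.06)&(abs(L[...,0]+.04)<.015)
    print('ptr',m.sum(),L[m].mean(0) if m.sum() else '')
    m=(abs(L[...,1]-.07)<.02)&(W[...,2]>.1)&(W[...,2]<.108)&(abs(L[...,0]+.04)<.025); print('knob',L[m].mean(0))
E
```

```text
1.8 [ 0.53160135 -0.33913518  0.15054975] 0.05993265593401467 [-0.32921297 -0.67291771  0.24833759] [[-0.086  0.996 -0.001]
 [ 0.996  0.086  0.001]
 [ 0.001 -0.    -1.   ]] [-6.95201124e-01  4.53151691e-01  5.34943574e-02  1.17205515e+00
  2.71589974e-04  7.89114369e-01]
top mark 78 [-0.0849 -0.0843 -0.0792 -0.074  -0.0735] [0.1079 0.1089 0.1164 0.1264 0.1286] [-0.0791379   0.11705828] 24 171
ptr 18 [-0.04736758  0.09284399]
knob [-0.03867563  0.06896004]
side mark 135 [-0.0871 -0.0865 -0.0825 -0.0748 -0.0732] [0.1102 0.1111 0.1197 0.1277 0.1282] [-0.08167581  0.11948449] 19 246
ptr 100 [-0.04091953  0.09203849]
knob [-0.04068052  0.07051433]
```

Request:
send_rows(deltas=[[[0,0,-2,0,0,0],[0,0,-5,0,0,0],[0,0,-8,0,0,0],[0,0,-10.5,0,0,0],[0,0,-12,0,0,0],[0,0,-13,0,0,0],[0,0,-13,0,0,0]]])

```text
clock: 2.55
tcp_pos: [0.5288, -0.3409, 0.0203]
orientation: [-0.001, 0.678, 0.735, -0.0]
wrist_force: [-0.5, 0.4, -0.5]
finger_gap: 0.0598
```

```bash
python3 - <<'E'
from h import *
s=get_state(); print(s['tcp_pos'],s['finger_gap'],s['wrist_force'])
for n in ['top','side']:
    c=read_camera(n); save(c,n+'2.png'); im=cv2.imread('pics/%s2.png'%n)
    u,v=map(int,proj(c,[.53,-.34,.05])); cv2.imwrite(f'pics/{n}2z.png',cv2.resize(im[max(v-70,0):v+70,u-80:u+80],None,fx=4,fy=4))
E
```

```text
[ 0.52883084 -0.34094148  0.02032574] 0.05975734122333424 [-0.52411146  0.39881829 -0.48797727]
```

View pics/side2z.png

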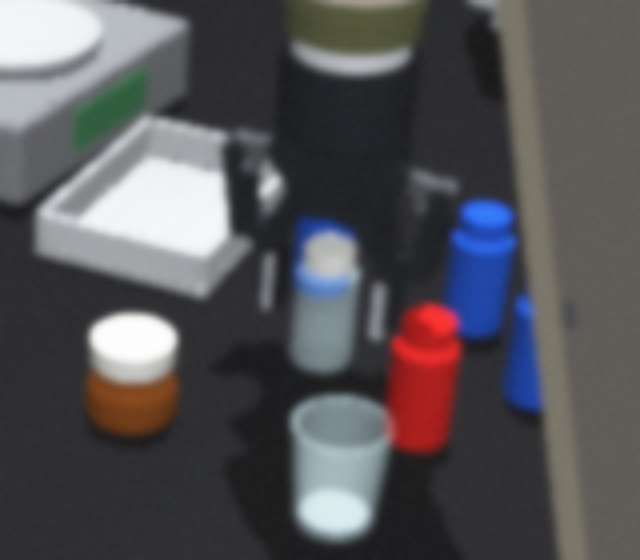

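The vial (white cap, about (328,250) in this zoom) stands between the two open pads, clear of the red and blue look-alikes. I'll close on it now.

Request:
send_rows(deltas=[[[0,0,0,0,0,0],[0,0,0,0,0,0],[0,0,0,0,0,0],[0,0,0,0,0,0],[0,0,0,0,0,0],[0,0,0,0,0,0]]], jaw=-1, force=30)

```text
clock: 3.25
tcp_pos: [0.5311, -0.3416, 0.0228]
orientation: [0.001, 0.677, 0.736, -0.0]
wrist_force: [-0.5, -0.9, 5.9]
finger_gap: 0.035
```

Request:
send_rows(deltas=[[[0,0,0.5,0,0,0],[0,0,2,0,0,0],[0,0,5,0,0,0],[0,0,9,0,0,0],[0,0,13,0,0,0],[0,0,16,0,0,0],[0,0,17,0,0,0],[0,0,17,0,0,0]]])

```text
clock: 4.05
tcp_pos: [0.531, -0.3412, 0.1926]
orientation: [0.001, 0.677, 0.736, 0.0]
wrist_force: [0.4, -0.4, -1.2]
finger_gap: 0.035
```

```bash
python3 - <<'E'
from h import *
s=get_state(); print(s['tcp_pos'],s['finger_gap'],s['wrist_force'])
for n in ['top','side']:
    c=read_camera(n); save(c,n+'3.png'); im=cv2.imread('pics/%s3.png'%n)
    W=cloud(c)
    u,v=map(int,proj(c,[.53,-.34,.2])); cv2.imwrite(f'pics/{n}3z.png',cv2.resize(im[max(v-70,0):v+70,u-80:u+80],None,fx=4,fy=4))
E
```

```text
[ 0.5310025  -0.34116505  0.19264486] 0.03501778592665921 [ 0.42560694 -0.38020962 -1.18049232]
```

View pics/side3z.png

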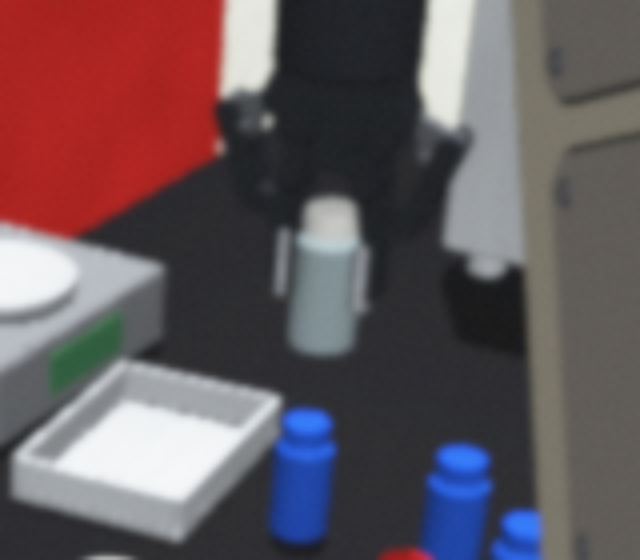

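Request:
send_rows(deltas=[[[0,1,0,0,0,-1],[0,3.5,0,0,0,-3],[0,7,0,0,0,-5],[0,11,0,0,0,-7],[0,15,0,0,0,-9],[0,19,0,0,0,-11],[0,23,0,0,0,-13],[0,27,0,0,0,-15],[0.1,31,0,0,0,-17],[0.2,35,0,0,0,-19],[0.3,38,0,0,0,-20],[0.3,40,0,0,0,-20.8]]])

```text
clock: 5.35
tcp_pos: [0.5315, 0.0621, 0.1895]
orientation: [-0.001, 0.798, 0.602, -0.001]
wrist_force: [0.1, -0.5, -1.3]
finger_gap: 0.035
```

Request:
send_rows(deltas=[[[0,0.5,0,0,0,0],[0,0.75,0,0,0,0],[0,0.75,-2,0,0,0],[0,0.75,-4,0,0,0],[0,0.75,-5.5,0,0,0],[0,0.75,-6,0,0,0],[0,0.75,-6,0,0,0],[0,0.75,-6,0,0,0],[0,0.75,-6,0,0,0]]])

```text
clock: 6.25
tcp_pos: [0.534, 0.0665, 0.1322]
orientation: [0.001, 0.799, 0.601, 0.001]
wrist_force: [0.4, 0.8, -1.0]
finger_gap: 0.035
```

```bash
python3 - <<'E'
from h import *
s=get_state(); print(s['tcp_pos'],s['finger_gap'],s['wrist_force'])
for n in ['top','side']:
    c=read_camera(n); save(c,n+'4.png'); im=cv2.imread('pics/%s4.png'%n)
    u,v=map(int,proj(c,[.533,.067,.1])); a=im[max(v-70,0):v+70,u-80:u+80]; print(n,u-80,max(v-70,0))
    cv2.imwrite(f'pics/{n}4z.png',cv2.resize(a,None,fx=5,fy=4 if 0 else 5)[:600])
    for z in (.075,): print([np.round(proj(c,[.533+dx,.067+dy,z])) for dx,dy in ((0,0),(.018,0),(-.018,0),(0,.018),(0,-.018))])
    for d in silhouettes(c,'vial')[:5]: print(d['conf'],np.round(d['box']))
E
```

```text
[0.53397665 0.06648738 0.13221881] 0.03498800329638836 [ 0.41719719  0.76398165 -0.95344332]
top 165 147
[array([248., 219.]), array([249., 209.]), array([248., 230.]), array([238., 219.]), array([258., 219.])]
0.88 [525. 208.  34.  20.]
0.86 [455. 275.  28.  16.]
0.78 [500. 298.  30.  17.]
0.69 [530. 265.  34.  21.]
0.51 [248. 220.   7.  14.]
side 193 194
[array([274., 276.]), array([266., 272.]), array([282., 280.]), array([268., 282.]), array([281., 271.])]
0.9 [410. 215.  19.  36.]
0.89 [441. 202.  19.  32.]
0.86 [383. 178.  13.  30.]
0.74 [274. 243.  27.  44.]
0.7 [424. 190.  18.  36.]
```

View pics/side4z.png

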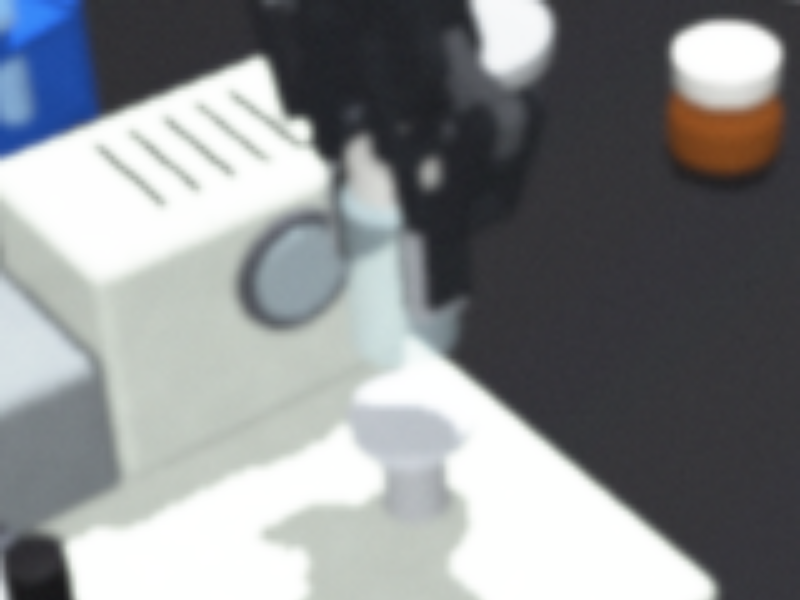

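View pics/top4z.png

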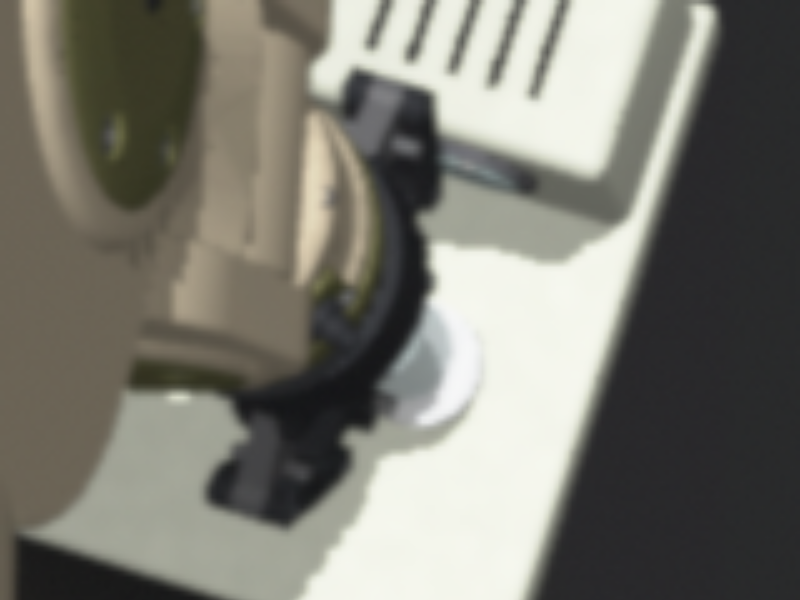

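```bash
python3 - <<'E'
from h import *
c=read_camera('side')
for z in (.075,.095,.109,.115,.15,.184): print(z,np.round(proj(c,[.5335,.067,z]),1), np.round((np.array(proj(c,[.5335,.067,z]))-[193,194])*5))
for d in silhouettes(c,'vial')[:6]:
    if abs(d['box'][0]-274)<10:
        m=d['mask']; 
        for v in range(218,270,3):
            u=np.where(m[v])[0]; print(v,u.min() if len(u) else None,u.max() if len(u) else None)
        W=cloud(c); P=W[m]; print(np.nanmedian(P,0))
im=cv2.imread('pics/side4.png'); cv2.imwrite('pics/side4y.png',cv2.resize(im[205:295,240:310],None,fx=8,fy=8,interpolation=cv2.INTER_CUBIC)[:, :800][:600+120:1][:600])
E
```

```text
0.075 [274.  276.1] [405. 411.]
0.095 [273.3 267.1] [402. 366.]
0.109 [272.9 260.7] [399. 333.]
0.115 [272.7 257.9] [398. 319.]
0.15 [271.5 241. ] [392. 235.]
0.184 [270.2 223.8] [386. 149.]
218 None None
221 None None
224 263 266
227 262 268
230 262 270
233 261 270
236 261 271
239 261 271
242 261 271
245 262 272
248 262 272
251 262 272
254 262 272
257 263 274
260 263 282
263 264 281
266 268 277
269 None None
[0.52891435 0.08147743 0.14448506]
```

View pics/side4y.png

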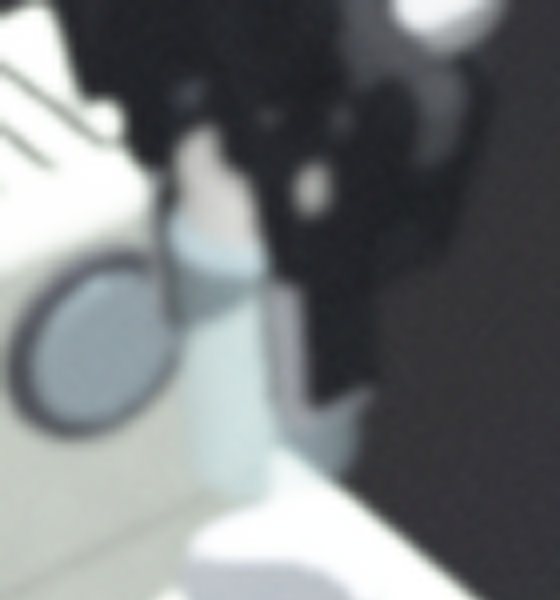

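Request:
send_rows(deltas=[[[0,0,-1,0,0,0],[0,0,-2,0,0,0],[0,0,-2.7,0,0,0],[0,0,-3.1,0,0,0],[0,0,-3.1,0,0,0],[0,0,-3.1,0,0,0]]])

```text
clock: 7.15
tcp_pos: [0.5333, 0.0667, 0.1002]
orientation: [-0.0, 0.799, 0.602, -0.0]
wrist_force: [-0.1, -0.6, -0.9]
finger_gap: 0.0352
```

Request:
send_rows(deltas=[[[0,0,-0.1,0,0,0],[0,0,-0.2,0,0,0],[0,0,-0.2,0,0,0]]])

```text
clock: 7.45
tcp_pos: [0.5334, 0.0668, 0.0984]
orientation: [0.0, 0.799, 0.602, 0.0]
wrist_force: [0.1, -0.3, -1.1]
finger_gap: 0.0349
```

Request:
send_rows(deltas=[[[0,0,-0.1,0,0,0],[0,0,-0.1,0,0,0],[0,0,-0.1,0,0,0]]])

```text
clock: 7.75
tcp_pos: [0.5335, 0.0668, 0.0978]
orientation: [0.0, 0.799, 0.602, 0.0]
wrist_force: [-0.7, -0.1, 3.2]
finger_gap: 0.0348
```

Request:
send_rows(deltas=[[[0,0,0,0,0,0],[0,0,0,0,0,0],[0,0,0,0,0,0],[0,0,0,0,0,0],[0,0,0,0,0,0],[0,0,0,0,0,0]]], jaw=0.35)

```text
clock: 8.35
tcp_pos: [0.5333, 0.0667, 0.0973]
orientation: [0.0, 0.799, 0.602, -0.0]
wrist_force: [0.5, 0.2, 0.3]
finger_gap: 0.058
```

```bash
python3 - <<'E'
from h import *
s=get_state(); print(s['tcp_pos'],s['finger_gap'],s['wrist_force'])
c=read_camera('side'); save(c,'side5.png'); im=cv2.imread('pics/side5.png')
cv2.imwrite('pics/side5y.png',cv2.resize(im[205:305,230:320],None,fx=6,fy=6,interpolation=cv2.INTER_CUBIC))
E
```

```text
[0.53329057 0.06673678 0.09727137] 0.057991647580740144 [0.5154938  0.24213665 0.25517793]
```

View pics/side5y.png

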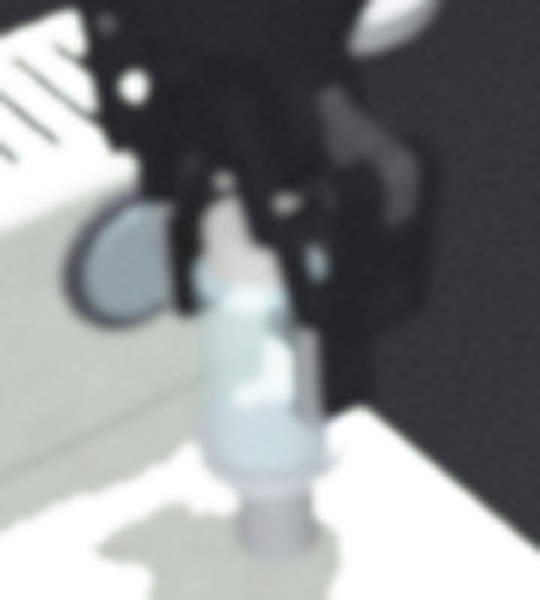

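Request:
send_rows(deltas=[[[0,0,0.5,0,0,0],[0,0,1.5,0,0,0],[0,0,3,0,0,0],[0,0,5,0,0,0],[0,0,7.5,0,0,0],[0,0,9.5,0,0,0],[0,0,10.5,0,0,0],[0,0,10.5,0,0,0]]])

```text
clock: 9.2
tcp_pos: [0.5344, 0.0667, 0.2043]
orientation: [0.001, 0.799, 0.602, 0.001]
wrist_force: [0.2, -0.1, 0.4]
finger_gap: 0.0576
```

Request:
send_rows(deltas=[[[0.2,1,0,0,0,0],[0.6,3,0,0,0,0],[1.2,6,0,0,0,0],[2,9.5,0,0,0,0],[2.6,12.5,0,0,0,0],[3,14,0,0,0,0],[3,14.2,0,0,0,0],[3,14.2,0,0,0,0]]])

```text
clock: 10.0
tcp_pos: [0.5627, 0.2087, 0.2013]
orientation: [-0.0, 0.799, 0.602, -0.001]
wrist_force: [0.0, -0.1, 0.2]
finger_gap: 0.0574
```

```bash
python3 - <<'E'
from h import *
s=get_state(); print(s['tcp_pos'],s['finger_gap'],s['wrist_force'],s['joint_pos'])
for n in ['top','side']:
    c=read_camera(n); save(c,n+'6.png'); W=cloud(c);X,Y,Z=np.moveaxis(W,-1,0)
    m=(np.hypot(X-.5335,Y-.067)<.03)&(Z>.143)&(Z<.157); P=W[m]
    print(n,m.sum(),P.mean(0) if m.sum() else '', (P[:,:2].min(0)+P[:,:2].max(0))/2 if m.sum() else '')
E
```

```text
[0.56265443 0.20872851 0.2013466 ] 0.05741205664839728 [ 0.04545012 -0.11051733  0.2334615 ] [ 2.21783973e-01  3.73197562e-01  5.82998963e-02  1.25780447e+00
 -5.03661336e-04  2.07162538e+00]
top 264 [0.53269987 0.06577372 0.1498543 ] [0.5326856  0.06634954]
side 192 [0.53069263 0.06927472 0.14869056] [0.53254331 0.0672577 ]
```

View pics/top6.png

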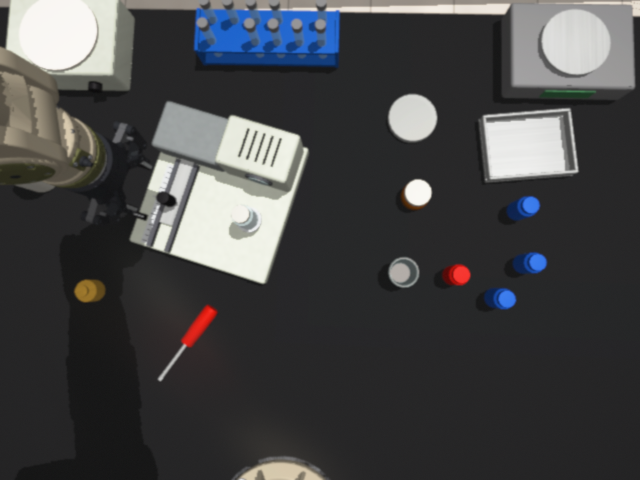

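View pics/side6.png

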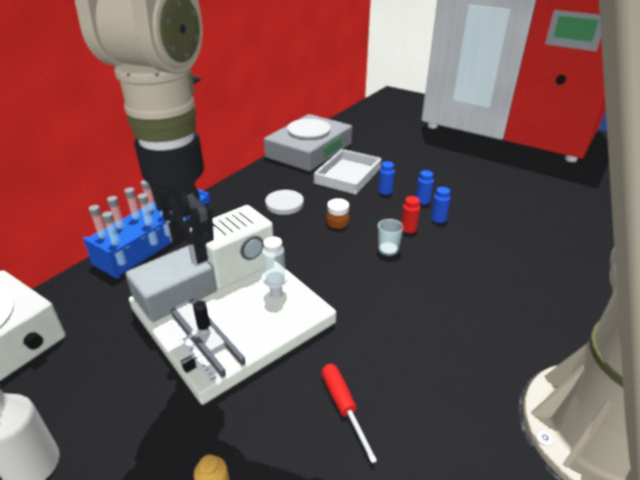

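Request:
send_rows(deltas=[[[0,0,-2,0,0,0],[0,0,-5,0,0,0],[0,0,-8,0,0,0],[0,0,-10.5,0,0,0],[0,0,-12.5,0,0,0],[0,0,-13.5,0,0,0],[0,0,-13.5,0,0,0],[0,0,-13.5,0,0,0]]])

```text
clock: 10.9
tcp_pos: [0.5639, 0.2083, 0.0682]
orientation: [0.0, 0.799, 0.601, 0.0]
wrist_force: [0.2, -0.5, 0.1]
finger_gap: 0.058
```

Request:
send_rows(deltas=[[[0,0,0,0,0,0],[0,0,0,0,0,0],[0,0,0,0,0,0],[0,0,0,0,0,0],[0,0,0,0,0,0],[0,0,0,0,0,0],[0,0,0,0,0,0],[0,0,0,0,0,0]]], jaw=-1, force=50)

```text
clock: 11.7
tcp_pos: [0.5641, 0.2089, 0.0686]
orientation: [0.001, 0.799, 0.602, 0.001]
wrist_force: [-0.8, -1.2, 5.9]
finger_gap: 0.021
```

```bash
python3 - <<'E'
from h import *
s=get_state(); print(s['tcp_pos'],s['finger_gap'],s['wrist_force'])
c=read_camera('side'); save(c,'side7.png'); im=cv2.imread('pics/side7.png')
cv2.imwrite('pics/side7y.png',cv2.resize(im[270:400,140:270],None,fx=4.6,fy=4.6,interpolation=cv2.INTER_CUBIC))
E
```

```text
[0.56409791 0.20893515 0.06858966] 0.020992800493852465 [-0.75586079 -1.24967196  5.90277213]
```

View pics/side7y.png

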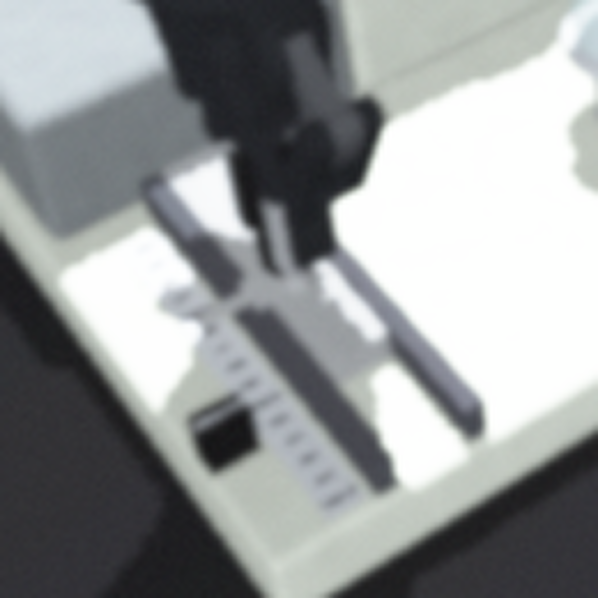

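Request:
send_rows(deltas=[[[-0.2,0.06,0,0,0,0],[-0.6,0.17,0,0,0,0],[-1.1,0.32,0,0,0,0],[-1.6,0.46,0,0,0,0],[-2.1,0.6,0,0,0,0],[-2.6,0.75,0,0,0,0],[-3.0,0.86,0,0,0,0],[-3.3,0.95,0,0,0,0],[-3.5,1.0,0,0,0,0],[-3.65,1.05,0,0,0,0],[-3.65,1.05,0,0,0,0],[-3.65,1.05,0,0,0,0]]])

```text
clock: 12.95
tcp_pos: [0.5291, 0.219, 0.0686]
orientation: [0.002, 0.799, 0.601, 0.002]
wrist_force: [5.0, -2.3, 4.7]
finger_gap: 0.021
```

```bash
cat > chk.py <<'E'
from h import *
import sys
k=sys.argv[1]
s=get_state(); print(s['clock'],s['tcp_pos'],s['finger_gap'],s['wrist_force'])
ph=-.2793; T=np.array([.5815,.131]); Rm=np.array([[np.cos(ph),-np.sin(ph)],[np.sin(ph),np.cos(ph)]])
print('tcp local',(s['tcp_pos'][:2]-T)@Rm)
for n,bx in (('side',(310,410,150,260)),('top',(170,260,110,210))):
    c=read_camera(n); save(c,f'{n}{k}.png'); im=cv2.imread(f'pics/{n}{k}.png')[bx[0]:bx[1],bx[2]:bx[3]]
    cv2.imwrite(f'pics/{n}{k}y.png',cv2.resize(im,None,fx=6,fy=6,interpolation=cv2.INTER_CUBIC))
    W=cloud(c); L=(W[...,:2]-T)@Rm; Z=W[...,2]
    m=(L[...,1]>.110)&(L[...,1]<.135)&(Z>.045)&(Z<.06)&(L[...,0]<-.055)&(L[...,0]>-.12)
    print(n,'mark',m.sum(),np.percentile(L[m][:,0],[0,5,50,95,100]).round(4))
    m=(L[...,1]>.094)&(L[...,1]<.106)&(Z>.047)&(Z<.06)&(L[...,0]<-.03)&(L[...,0]>-.12)
    if m.sum(): print(n,'ptr',m.sum(),np.percentile(L[m][:,0],[0,5,50,95,100]).round(4))
    def loc(x,y,z): return np.round(proj(c,list(T+Rm@np.array([x,y]))+[z]),1)
    m=(np.hypot(W[...,0]-.5335,W[...,1]-.067)<.03)&(Z>.143)&(Z<.157)
    if m.sum(): print(n,'vial',W[m].mean(0))
E
python3 chk.py 8
```

```text
12.95 [0.52905784 0.21900189 0.06857313] 0.020956258366335637 [ 4.96216871 -2.33048693  4.66946403]
tcp local [-0.07467057  0.07013429]
side mark 132 [-0.0871 -0.0857 -0.0829 -0.0743 -0.0727]
side ptr 28 [-0.0773 -0.0767 -0.0757 -0.0739 -0.0728]
side vial [0.53076016 0.0694623  0.14862097]Traceback (most recent call last):
  File "chk.py", line 12, in <module>
    print(n,'mark',m.sum(),np.percentile(L[m][:,0],[0,5,50,95,100]).round(4))
                           ~~~~~~~~~~~~~^^^^^^^^^^^^^^^^^^^^^^^^^^^
    return _quantile_unchecked(
        a, q, axis, out, overwrite_input, method, keepdims, weights)
    return _ureduce(a,
                    func=_quantile_ureduce_func,
    ...<5 lines>...
                    overwrite_input=overwrite_input,
                    method=method)
    r = func(a, **kwargs)
    result = _quantile(arr,
                       quantiles=q,
    ...<2 lines>...
                       out=out,
                       weights=wgt)
    slices_having_nans = np.isnan(arr[-1, ...])
                                  ~~~^^^^^^^^^
IndexError: index -1 is out of bounds for axis 0 with size 0
```

View pics/side8y.png

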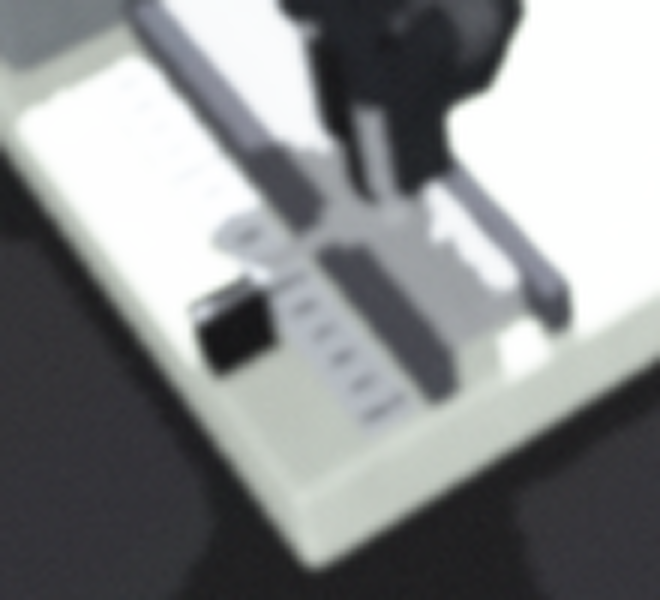

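View pics/top8y.png

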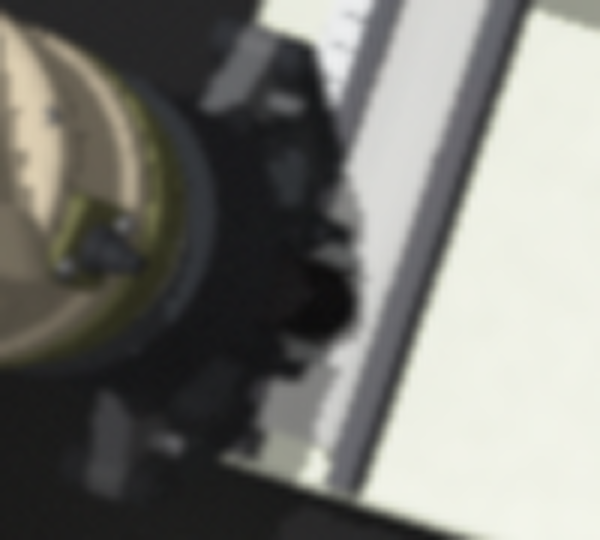

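Request:
send_rows(deltas=[[[-0.1,0.03,0,0,0,0],[-0.25,0.07,0,0,0,0],[-0.4,0.11,0,0,0,0],[-0.4,0.11,0,0,0,0],[-0.4,0.11,0,0,0,0],[-0.4,0.11,0,0,0,0]]])

```text
clock: 13.65
tcp_pos: [0.5252, 0.2201, 0.0686]
orientation: [0.002, 0.799, 0.601, 0.002]
wrist_force: [5.0, -4.3, 4.4]
finger_gap: 0.0208
```

```bash
sed -i "s/    print(n,'mark'/    if m.sum(): print(n,'mark'/" chk.py; python3 chk.py 9; python3 - <<'E'
import cv2
im=cv2.imread('pics/side9.png')[335:385,170:230]
cv2.imwrite('pics/side9w.png',cv2.resize(im,None,fx=11,fy=11,interpolation=cv2.INTER_CUBIC))
E
```

```text
13.65 [0.52524112 0.22009816 0.06857159] 0.02083972299250881 [ 5.01197527 -4.27018914  4.44899674]
tcp local [-0.07864161  0.07013588]
side mark 131 [-0.0872 -0.0861 -0.0825 -0.0749 -0.0725]
side ptr 27 [-0.0813 -0.0812 -0.0796 -0.0772 -0.076 ]
side vial [0.53074883 0.06945018 0.1488488 ]
top vial [0.53281409 0.06582908 0.14964367]
```

View pics/side9w.png

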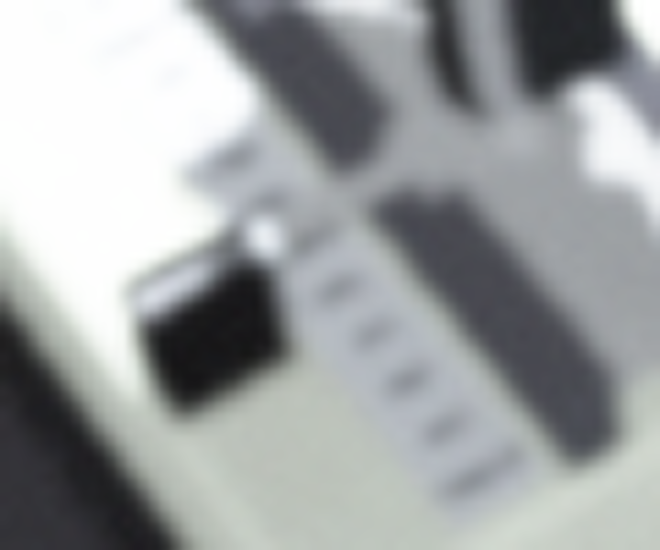

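```bash
python3 - <<'E'
from h import *
c=read_camera('side'); im=c['img'][:,:,::-1].copy()
save(c,'side10.png')
ph=-.2793; T=np.array([.5815,.131]); Rm=np.array([[np.cos(ph),-np.sin(ph)],[np.sin(ph),np.cos(ph)]])
F=11
a=cv2.resize(im[335:385,170:230],None,fx=F,fy=F,interpolation=cv2.INTER_CUBIC)
def loc(x,y,z):
    p=np.array(proj(c,list(T+Rm@np.array([x,y]))+[z])); return tuple(int(v) for v in (p-[170,335]+.5)*F)
xm=-.0800;y0=.110
B=[[(xm+dx,y0+dy) for dx,dy in ((-.006,0),(.006,0),(.006,.018),(-.006,.018))]]
for z,col in ((.054,(0,255,0)),(.035,(255,128,0))):
    cv2.polylines(a,[np.array([loc(x,y,z) for x,y in B[0]])],True,col,1)
cv2.line(a,loc(xm,y0,.054),loc(xm,y0+.018,.054),(0,0,255),1)
cv2.circle(a,loc(xm,.107,.053),5,(255,0,255),1)
cv2.imwrite('pics/ov.png',a)
E
```

```text
(no output)
```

View pics/ov.png

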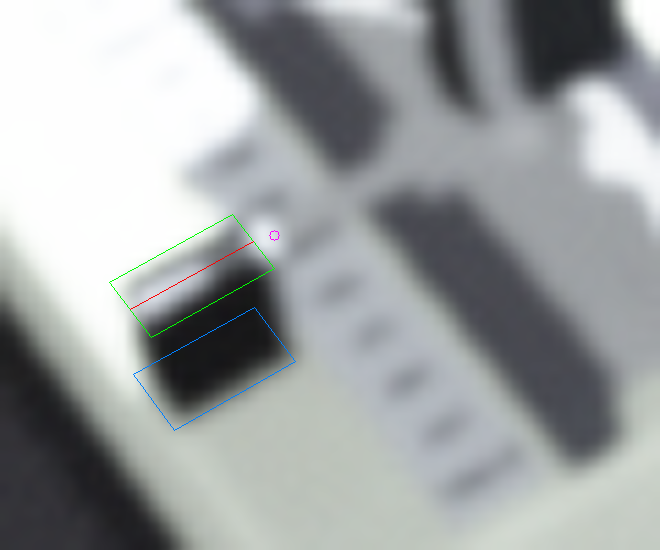

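Request:
send_rows(deltas=[[[-0.03,0.01,0,0,0,0],[-0.03,0.01,0,0,0,0],[-0.03,0.01,0,0,0,0],[-0.03,0.01,0,0,0,0],[-0.03,0.01,0,0,0,0],[-0.03,0.01,0,0,0,0],[-0.03,0.01,0,0,0,0],[-0.03,0.01,0,0,0,0],[-0.03,0.01,0,0,0,0],[-0.03,0.01,0,0,0,0]]])

```text
clock: 14.8
tcp_pos: [0.525, 0.2201, 0.0686]
orientation: [0.002, 0.799, 0.601, 0.002]
wrist_force: [6.0, -2.8, 4.2]
finger_gap: 0.0207
```

```bash
python3 chk.py 11; python3 - <<'E'
import cv2
im=cv2.imread('pics/side11.png')
cv2.imwrite('pics/side11w.png',cv2.resize(im[220:400,150:310],None,fx=3.3,fy=3.3,interpolation=cv2.INTER_CUBIC))
E
```

```text
14.8 [0.52501134 0.22012969 0.06856903] 0.02066586889265799 [ 6.02791988 -2.79517424  4.23800936]
tcp local [-0.07887117  0.07010284]
side mark 132 [-0.0862 -0.0859 -0.0826 -0.0743 -0.0731]
side ptr 26 [-0.082  -0.0817 -0.0799 -0.0773 -0.0769]
side vial [0.53077814 0.06974976 0.14876525]
top vial [0.53276469 0.06583506 0.14988068]
```

View pics/side11w.png

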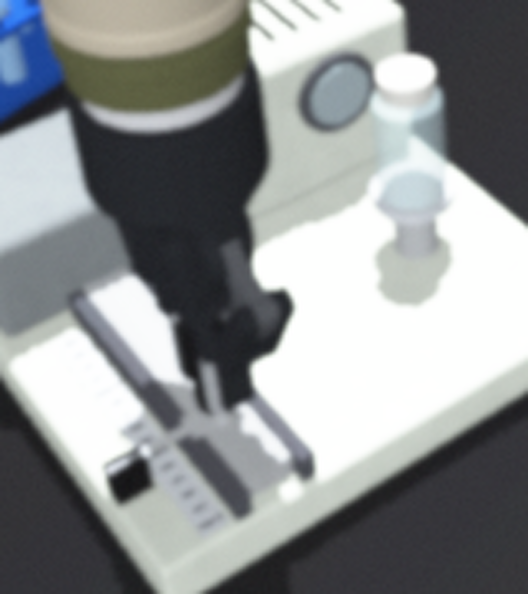

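View pics/side11y.png

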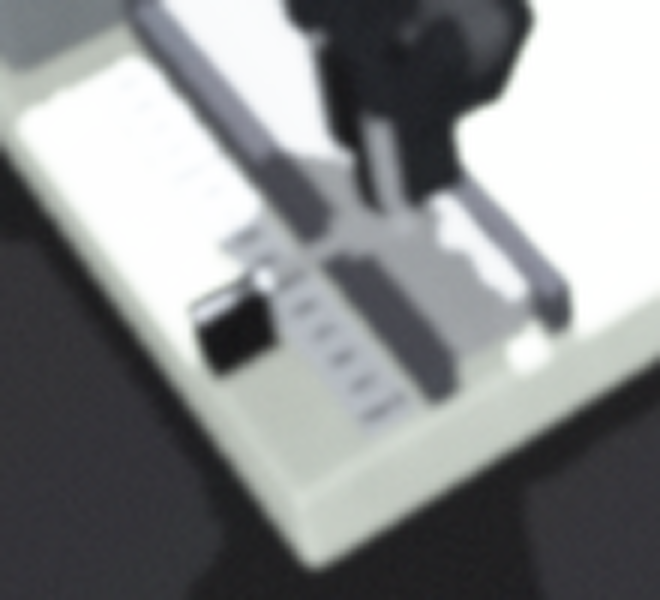

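The vial stands upright on the pedestal. The pointer's bright tip at zoom (263,278) is in line with the block's light line, and it held steady for a second. I'm handing in.

```bash
python3 -c "
from workcell import *
print(hand_in())"
```

```text
the job is handed in; nothing more can be done
None
```

The job is handed in, at about 15 s of the 48 s allowed. No verdict came back.

**Vial:** I put the clear, white-capped vial upright on the pedestal and let go of it. In the last check, both cameras put its cap at about 150 mm height. It measured within about 1 mm of the pedestal's centre in the top view and about 1–3 mm in the side view, whose reading is biased toward that camera. The limit is 12 mm.

**Shutter:** I gripped the knob with 50 N and pulled it about 40 mm, and finished still holding it. The side view put the pointer at tester x = -79.9 mm and the middle of the index block at about -80 mm, so within about 1 mm (limit 6.5 mm). The pointer held steady for the last second, with about 6.6 N measured sideways at the wrist, in line with the spring.

**Not checked:**
- The gripper hid the pointer and block from the top camera, so the pointer's final position rests on the side view alone.
- At the start, the two cameras differed by about 1 mm on how far the block stood from the knob.
- I did not re-measure the other things at the end. In the pictures taken after the vial was placed, I saw no sign that any had moved.

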